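# Close the blue-lidded jar and press the green button

### The job

Pressing gently with your fingertips, push the one blue lid in the jar holder straight down until it is fully home on its jar, then press in the green button on the control box, let it spring back and draw the hand clear. Touch only: do not lift any jar out of the holder, and leave the white lids, the red button and everything else on the bench as they are.

Things in the scene. Friction and masses are not known exactly. Their poses are not given: they have to be found in the camera images.
- holder: grey plastic jar holder fixed on the bench, 170 x 170 x 30 mm high, with four round pockets 53.5 mm wide and 20 mm deep at x, y = +-40 mm in its own frame; origin at the centre of its underside, z up
- jar_blue: the jar with the blue lid: clear (looks whitish), 50 mm wide, 46 mm tall to its shoulder, 0.13 kg, standing loose in one of the four pockets, its foot 10 mm above the bench; origin at the centre of its foot, z up
- lid_blue_top (a point): centre of the flat top of the blue lid (lid 50 mm wide, 18 mm tall). It stands about 82 to 84 mm above the bench now, and at 74 mm when the lid is fully home on the jar's shoulder
- lid_blue (a joint): how far the blue lid has been pushed down, in m: 0 to 0.002 at the start, 0.010 when fully home; pressed down it slides on the jar's neck against about 3 N of friction and stays where it is left
- control_box: white control box fixed on the bench, 100 x 180 mm and 50 mm high, with a green and a red push button on top, 86 mm apart along its y; which is left or right varies; origin at the centre of its underside, z up
- go_top (a point): centre of the top of the green push button (round, 32 mm wide, in a black collar 48 mm wide and 12 mm high); it stands 72 mm above the bench
- go_base: the green button's round black collar on the control box (48 mm wide, 12 mm high), with the button in it; origin at the centre of its underside, 50 mm above the bench
- go (a joint): how far the green button is pressed, in m: 0 up, 0.006 fully down; about 1.5 N starts it, 5 N holds it fully down, it springs back, and it counts as pressed from 0.004
- stop_top (a point): centre of the top of the red push button, of the same size and height as the green one; leave alone
- stop (a joint): how far the red button is pressed, in m: 0 up, 0.006 fully down
- spray_bottle: loose clear spray bottle, 40 mm wide, 138 mm tall; origin at the centre of its foot
- amber_bottle: loose amber bottle with black cap, 56 mm wide, 140 mm tall; origin at the centre of its foot
- spare_cap1: loose white cap lying on the bench, 50 mm wide, 18 mm tall; origin at the centre of its underside
- spare_cap2: a second such white cap
- spatula: loose spatula lying on the bench between the robot and the holder, 200 mm long; origin near its middle, on the bench
- jar_white1: first of three jars with white lids, like the blue-lidded jar, standing loose in another pocket; origin at the centre of its foot, z up
- lid_white1 (a joint): how far that jar's white lid has been pushed down, in m: 0 to 0.002 at the start, 0.010 fully home (its top then 74 mm above the bench); pressed down it slides on the jar's neck against about 3 N of friction and stays where it is left; leave alone
- jar_white2: second of three jars with white lids, like the blue-lidded jar, standing loose in another pocket; origin at the centre of its foot, z up
- lid_white2 (a joint): how far that jar's white lid has been pushed down, in m: 0 to 0.002 at the start, 0.010 fully home (its top then 74 mm above the bench); pressed down it slides on the jar's neck against about 3 N of friction and stays where it is left; leave alone
- jar_white3: third of three jars with white lids, like the blue-lidded jar, standing loose in another pocket; origin at the centre of its foot, z up
- lid_white3 (a joint): how far that jar's white lid has been pushed down, in m: 0 to 0.002 at the start, 0.010 fully home (its top then 74 mm above the bench); pressed down it slides on the jar's neck against about 3 N of friction and stays where it is left; leave alone
There are look-alikes about, which are no part of the job. Leave any brown or yellow look-alike of the jar_white1 alone.

How it is judged (in metres and radians):
On the way, in this order (a step that is already met when the one before it is completed fails the run):
1. the blue lid is pressed home (value of joint lid_blue above 0.008 m), for 0.2 s.
2. the green button is pressed in (4 mm or more of its 6 mm) (value of joint go above 0.004 m), for 0.03 s.
At the end, for the whole second after the job is handed in: The blue lid is home (at least 8 of its 10 mm down), the green button has been pressed after it and is up again, the red button is up, the white lids are less than 4 mm down, all four jars stand upright and at rest in their pockets, and the other things lie within 15 mm of where they were (value of joint lid_blue above 0.008 m and value of joint each of go, stop below 0.0015 m and value of joint each of lid_white1, lid_white2, lid_white3 below 0.004 m and z of each of jar_blue, jar_white1, jar_white2, jar_white3 in the frame of holder below 0.015 m and angle between each of jar_blue, jar_white1, jar_white2, jar_white3's own z axis and vertical below 0.12 rad and linear speed of each of jar_blue, jar_white1, jar_white2, jar_white3 below 0.02 m/s and distance of each of spray_bottle, amber_bottle, spare_cap1, spare_cap2, spatula from where it was at the start of the episode below 0.015 m); the robot touches nothing.
It fails at once if a jar is lifted out of its seat (more than 6 mm) or tipped (z of any of jar_blue, jar_white1, jar_white2, jar_white3 in the frame of holder above 0.016 m or angle between any of jar_blue, jar_white1, jar_white2, jar_white3's own z axis and vertical above 0.2 rad).
It fails at once if a white lid is pushed down (beyond 4 mm of its 10 mm) or the red button is pressed (beyond 2 mm) (value of joint any of lid_white1, lid_white2, lid_white3 above 0.004 m or value of joint stop above 0.002 m).
It fails at once if the green button is pressed before the blue lid is home (value of joint go above 0.003 m and value of joint lid_blue below 0.0075 m).
It fails at once if the blue-lidded jar or the green button is pushed harder than 45 N (contact force between any of the arm, the fingers and jar_blue above 45 N or contact force between the fingers and go_base above 45 N).
It fails at once if another thing on the bench is moved more than 15 mm (distance of any of spray_bottle, amber_bottle, spare_cap1, spare_cap2, spatula from where it was at the start of the episode above 0.015 m).
It also fails if it takes over 42 s, if anything falls off the work surface, if the arm or the gripper's body presses on something with over 40 N, if the wrist force passes 120 N, or if a joint passes its speed limit or range.

### The arm

A 6-joint arm with a two-finger parallel gripper is mounted at the origin on the work surface. World frame = base frame: x ahead of the robot, y to its left, z up, the work surface at z = 0. Lengths are in mm, angles in rad, forces in N, time in s.
With the tool pointing down it reaches from about 400 to 925 mm from the base axis. Payload 12.5 kg.
Tool frame: the origin (TCP) lies at the very end of the fingers, on their centre line; the grasp point (between the pads) lies 19 mm behind it (robot.grip_point_offset is the distance from the TCP to the grasp point, in mm); z points along the fingers, y is the line along which they close (so a half turn about z gives the same grasp; the last joint's range is limited). The gripper opens to 95 mm and grips with 3 to 60 N. Pads are 20 mm wide; open, the fingers measure 119 mm over their backs; the gripper's body (75 mm by 180 mm) begins 59 mm behind the grasp point.
Start: joints at [1.213, 0.491, 1.559, -0, 1.092, -0.106], TCP at [155.699, 605.314, 214.661] pointing down, gripper open.
Joint ranges: [-3.1, 3.1], [-0.84, 2.19], [0.05, 2.79], [-1.13, 4.28], [0.06, 2.93], [-2.69, 2.69]. Speed limits (rad/s): [2.22, 2.22, 2.79, 3.14, 3.14, 3.14].

### API

Orientations are given as a unit quaternion [w, x, y, z].
In Python, from rig import robot gives the robot as it stands.
- The arm moves only by the tool servo_tool, never from a script. Its argument "steps" is a list of rows, each a list of 7 numbers: the turn, a rotation vector about the tool's x, y, z in degrees, then the shift along the tool's x, y, z in mm, then the opening, from -1 (shut) to 1 (fully open). In form: [[wx, wy, wz, dx, dy, dz, hand], ...]. A call has 1 to 12 rows; each row is the pose to reach, as a shift and turn from the pose commanded when the call began, along the tool's axes at that moment; what a row does not reach only later rows make up. A row lasts 1/8 s, in which the tool goes at most 62.5 mm and 10.7 degrees, less where a joint would pass 70% of its speed; a pose out of reach is approached as far as the arm can. A call with a gripper value outside its range is refused whole. The fingers move at their own pace and stop on an object; "newtons" is the grip in N (left out, the last holds). Time passes only in rows, so rows that repeat a pose let the fingers close. It gives the time, the measured TCP pose, the force, the opening and the grip force at its end, in the units of the state.
- robot.observe(): the state, without advancing time (a new reading comes with each control period).
- robot.camera(name): name is "side" or "top"; returns a dict with "img" (400x640x3 uint8, red, green, blue), "K" (3x3 intrinsics, pixels), "k1" (the pictures are not rectified: a ray, as slopes to the right and down, at radius r is drawn at 1 + k1 r^2 times it, then the intrinsics apply), "T" (4x4, takes a point from camera to world coordinates). Camera axes: x right, y up, looking along -z (the intrinsics and any distortion apply to the point x, -y, -z); pixel columns grow to the right and rows downward; lengths in mm; the calibration is good to about 2 mm. A picture is of the moment at which its call begins. There is no depth.
- robot.job_done(): hands the job in; it is judged then, once.
The state is a dict: "t": time; "qpos": joint angles; "qd": joint speeds; "joint_torque": joint torques, N m; "eef_pos": TCP position; "tcp_rot": TCP orientation; "force": force on the tool from outside, world axes, zero at the start; "moment": the same for the moment, N m; "finger_gap": finger opening in mm; "gripper_force": force on a finger pad.
Only numpy, scipy, OpenCV 4.12 (cv2) and the standard library are available. Lean on these libraries where they do the work, as an engineer would, in place of code of your own. Each camera call takes 0.05 s, during which the arm holds its last target. There are 200 camera calls.

## Working session

There is one attempt and no reset: what is moved stays moved. The work goes in short steps, Python scripts to look and compute and a tool call to move; the robot and the scene stay as the last step left them, time stands still between calls to the robot, and variables do not carry over. Pictures are saved under pics/ and viewed, at most 10 in all, crops included, and the job is handed in when it is done.

Besides the shell and the picture viewer there is one more tool, called after "Call:" as a command line: name --pt "numbers of a row" for each row, then --argument value for the rest. servo_tool: Moves the arm, as the interface text tells. Its arguments: {"type":"object","properties":{"steps":{"type":"array","items":{"type":"array","items":{"type":"number"}}},"newtons":{"type":"number"}},"required":["steps"]}

```bash
mkdir -p pics
cat > h.py <<'E'
import numpy as np, cv2
from rig import robot
def ray(c,u,v):
    K=np.array(c["K"]);k1=c["k1"];T=np.array(c["T"])
    x=(u-K[0,2])/K[0,0];y=(v-K[1,2])/K[1,1]
    rd=np.hypot(x,y);r=rd
    for _ in range(30): r=rd/(1+k1*r*r)
    s=r/rd if rd>0 else 1
    d=T[:3,:3]@np.array([x*s,-y*s,-1.]);return T[:3,3],d
def onz(c,u,v,z):
    o,d=ray(c,u,v);return o+d*(z-o[2])/d[2]
E
python3 - <<'E'
from h import *
for n in("top","side"):
    c=robot.camera(n);cv2.imwrite(f"pics/{n}0.png",c["img"][:,:,::-1]);print(n,c["K"],c["k1"],c["T"])
print(robot.observe())
E
```

```text
top [[397.31916795   0.         319.6304964 ]
 [  0.         397.31916795 198.70826796]
 [  0.           0.           1.        ]] 0.022327834257009897 [[-1.12515892e-02  9.95919993e-01 -8.95364127e-02  4.20711888e+02]
 [-9.99936446e-01 -1.12700078e-02  2.99855491e-04 -4.13072503e+01]
 [-7.10443994e-04  8.95340962e-02  9.95983504e-01  1.38481009e+03]
 [ 0.00000000e+00  0.00000000e+00  0.00000000e+00  1.00000000e+00]]
side [[405.72034673   0.         321.96653006]
 [  0.         405.72034673 199.15290064]
 [  0.           0.           1.        ]] -0.05844244066850127 [[ 7.99654812e-01  4.28041554e-01 -4.21108786e-01  2.66198683e+01]
 [-6.00255306e-01  5.51535177e-01 -5.79225790e-01 -7.39551264e+02]
 [-1.56763984e-02  7.15953474e-01  6.97971972e-01  9.67606145e+02]
 [ 0.00000000e+00  0.00000000e+00  0.00000000e+00  1.00000000e+00]]
{'t': 0.1, 'qpos': array([ 1.21340326e+00,  4.91498571e-01,  1.55944187e+00,  1.33683474e-05,
        1.09170229e+00, -1.05589288e-01]), 'qd': array([-0.00065653, -0.00269134, -0.00164723,  0.00052459,  0.00124874,
       -0.00034311]), 'joint_torque': array([ 3.09675786e-03, -6.13614035e+01, -2.58604342e+01,  6.93967589e-02,
        4.69978515e-02, -6.11262635e-05]), 'eef_pos': array([155.60290567, 605.07088954, 214.10224917]), 'tcp_rot': array([-1.26231471e-04,  1.25572576e-01,  9.92084297e-01, -5.09674879e-04]), 'force': array([0.43711773, 0.69222512, 0.04674751]), 'moment': array([-0.01190527,  0.01506892, -0.00294903]), 'gripper_force': 0.0, 'finger_gap': 95.03988332102335}
```

View pics/top0.png

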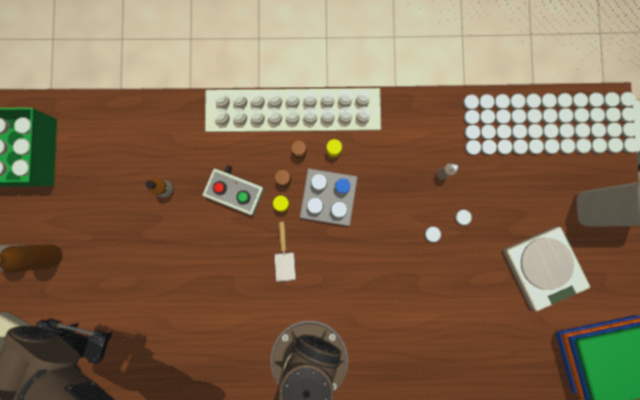

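View pics/side0.png

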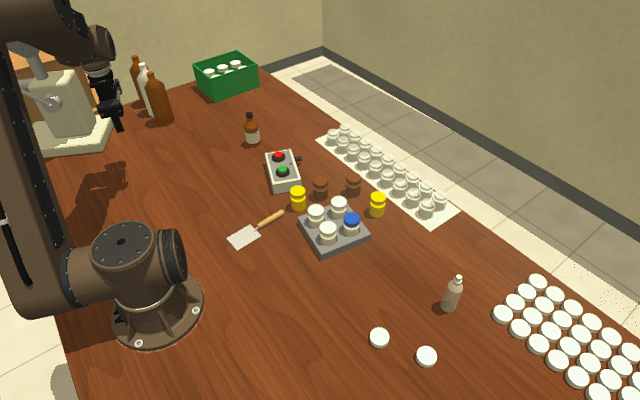

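```bash
cat > m.py <<'E'
from h import *
def blob(im,lo,hi,box):
    hsv=cv2.cvtColor(im,cv2.COLOR_RGB2HSV);m=cv2.inRange(hsv,lo,hi)
    k=np.zeros_like(m);k[box[1]:box[3],box[0]:box[2]]=255
    cs,_=cv2.findContours(m&k,cv2.RETR_EXTERNAL,cv2.CHAIN_APPROX_NONE)
    c=max(cs,key=cv2.contourArea);return cv2.fitEllipse(c) if len(c)>4 else None
def two(a,b):
    o1,d1=a;o2,d2=b;d1=d1/np.linalg.norm(d1);d2=d2/np.linalg.norm(d2)
    s=np.linalg.lstsq(np.c_[d1,-d2],o2-o1,rcond=None)[0]
    p,q=o1+s[0]*d1,o2+s[1]*d2;return (p+q)/2,np.linalg.norm(p-q)
B={"blue":((105,120,60),(125,255,255),(325,170,360,205),(335,205,370,240),83),
   "green":((45,120,50),(80,255,255),(230,185,260,210),(268,155,300,185),72)}
if __name__=="__main__":
    t=robot.camera("top");s=robot.camera("side")
    for n,(lo,hi,b1,b2,z) in B.items():
        e1=blob(t["img"],lo,hi,b1);e2=blob(s["img"],lo,hi,b2);print(n,e1,e2)
        print(" top",onz(t,*e1[0],z).round(1),"side",onz(s,*e2[0],z).round(1),"two",two(ray(t,*e1[0]),ray(s,*e2[0])))
    a=cv2.resize(t["img"][140:240,195:365],None,fx=4.6,fy=4.6,interpolation=cv2.INTER_CUBIC)
    cv2.imwrite("pics/c1.png",a[:,:,::-1])
    a=cv2.resize(s["img"][130:260,260:400],None,fx=4.6,fy=4.6,interpolation=cv2.INTER_CUBIC)[:598]
    cv2.imwrite("pics/c2.png",a[:,:,::-1])
E
python3 m.py
```

```text
blue ((342.3280944824219, 185.5391845703125), (13.258023262023926, 13.799555778503418), 29.880380630493164) ((351.2879943847656, 218.72784423828125), (13.770484924316406, 14.953376770019531), 91.1230239868164)
 top [ 580.5 -117.1   83. ] side [ 579.2 -125.6   83. ] two (array([ 583.10932359, -118.58208637,   74.08998523]), np.float64(3.576095180609056))
green ((242.3922576904297, 196.6077423095703), (9.170517921447754, 9.470356941223145), 45.0) ((282.05718994140625, 169.21026611328125), (6.817877769470215, 8.652179718017578), 86.65568542480469)
 top [548.6 214.4  72. ] side [547.1 205.5  72. ] two (array([550.78104803, 215.30681962,  63.41425233]), np.float64(3.0345661064803346))
```

View pics/c1.png

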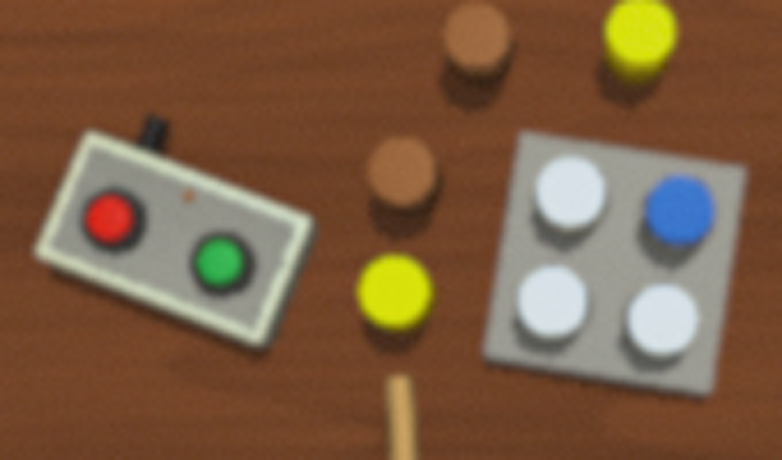

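View pics/c2.png

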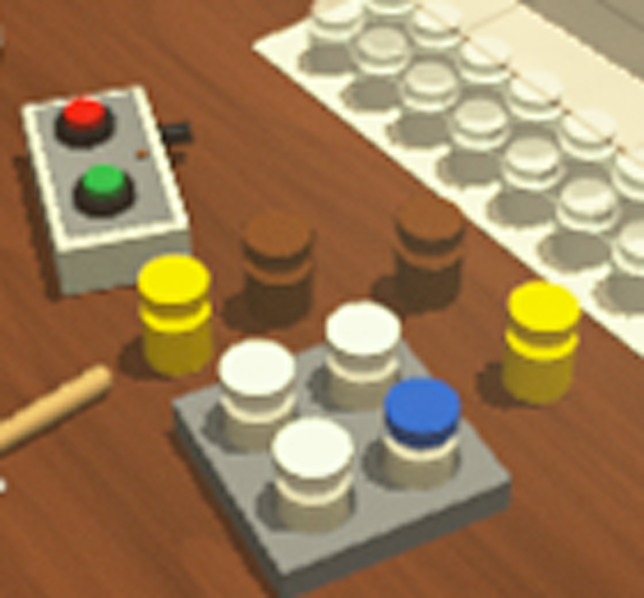

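Call:
servo_tool --pt "0 0 0 -25 -25 0 -1" --pt "0 0 0 -60 -60 0 -1" --pt "0 0 0 -95 -95 0 -1" --pt "0 0 0 -130 -130 0 -1" --pt "0 0 0 -165 -165 0 -1" --pt "0 0 0 -200 -200 0 -1" --pt "0 0 0 -235 -235 0 -1" --pt "0 0 0 -270 -270 0 -1" --pt "0 0 0 -305 -305 0 -1" --pt "0 0 0 -330 -330 0 -1" --pt "0 0 0 -350 -350 0 -1" --pt "0 0 0 -350 -350 0 -1" --newtons 10

```text
t: 1.7
eef_pos: [408.1, 178.0, 214.6]
tcp_rot: [0.0, 0.127, 0.992, 0.0]
force: [-0.2, 0.0, 0.2]
finger_gap: 0.7
gripper_force: 0.0
```

Call:
servo_tool --pt "0 0 0 -25 -25 0 -1" --pt "0 0 0 -60 -60 0 -1" --pt "0 0 0 -95 -95 0 -1" --pt "0 0 0 -130 -130 0 -1" --pt "0 0 0 -165 -165 0 -1" --pt "0 0 0 -200 -200 0 -1" --pt "0 0 0 -225 -225 0 -1" --pt "0 0 0 -243 -243 0 -1" --pt "0 0 0 -243 -244 30 -1" --pt "0 0 0 -243 -244 70 -1" --pt "0 0 0 -243 -244 100 -1" --pt "0 0 0 -243 -244 100 -1"

```text
t: 3.2
eef_pos: [581.2, -116.4, 112.8]
tcp_rot: [-0.002, 0.125, 0.992, 0.0]
force: [-0.3, 0.8, 1.0]
finger_gap: 0.6
gripper_force: 0.0
```

Run:
```python
from h import *
t=robot.camera("top");s=robot.camera("side");print(robot.observe()["eef_pos"])
f=lambda i:cv2.resize(i,(400*1,300),interpolation=cv2.INTER_CUBIC)
a=np.hstack([f(t["img"][150:225,300:400]),f(s["img"][165:255,300:420])])
cv2.imwrite("pics/d1.png",a[:,:,::-1])
```

```text
[ 582.50279794 -117.09782295  115.41088705]
```

View pics/d1.png

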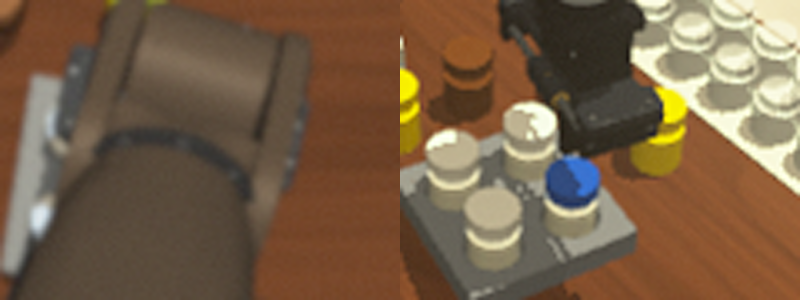

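The fingertips (about 565,150 in the right half) hang right above the blue lid (573,180), so I can press.

Call:
servo_tool --pt "0 0 0 0 0 10 -1" --pt "0 0 0 0 0 20 -1" --pt "0 0 0 0 0 25 -1" --pt "0 0 0 0 0 28 -1" --pt "0 0 0 0 0 30 -1" --pt "0 0 0 0 0 31 -1" --pt "0 0 0 0 0 32 -1" --pt "0 0 0 0 0 33 -1" --pt "0 0 0 0 0 34 -1" --pt "0 0 0 0 0 35 -1" --pt "0 0 0 0 0 36 -1" --pt "0 0 0 0 0 36 -1"

```text
t: 4.8
eef_pos: [582.1, -117.7, 78.5]
tcp_rot: [0.0, 0.126, 0.992, 0.0]
force: [0.7, -0.3, 0.4]
finger_gap: -0.1
gripper_force: 0.6
```

Call:
servo_tool --pt "0 0 0 0 0 1 -1" --pt "0 0 0 0 0 2 -1" --pt "0 0 0 0 0 3 -1"

```text
t: 5.18
eef_pos: [582.1, -117.7, 75.6]
tcp_rot: [0.0, 0.126, 0.992, 0.0]
force: [-0.6, -0.1, 3.8]
finger_gap: 0.2
gripper_force: 1.5
```

Contact shows about 3 N of sliding friction. I'll keep going to the stop.

Call:
servo_tool --pt "0 0 0 0 0 0.5 -1" --pt "0 0 0 0 0 1 -1" --pt "0 0 0 0 0 1.5 -1"

```text
t: 5.55
eef_pos: [582.1, -117.7, 74.3]
tcp_rot: [0.0, 0.126, 0.992, 0.0]
force: [-1.6, 0.0, 9.2]
finger_gap: 0.5
gripper_force: 4.3
```

Call:
servo_tool --pt "0 0 0 0 0 0.3 -1" --pt "0 0 0 0 0 0.5 -1" --pt "0 0 0 0 0 0.5 -1"

```text
t: 5.92
eef_pos: [582.1, -117.7, 74.3]
tcp_rot: [0.0, 0.126, 0.992, -0.0]
force: [-1.3, 0.1, 9.4]
finger_gap: 0.8
gripper_force: 4.8
```

Call:
servo_tool --pt "0 0 0 0 0 -5 -1" --pt "0 0 0 0 0 -25 -1" --pt "0 0 0 0 0 -50 -1" --pt "0 0 0 0 0 -70 -1" --pt "0 0 0 10 30 -70 -1" --pt "0 0 0 26 75 -70 -1" --pt "0 0 0 45 125 -70 -1" --pt "0 0 0 64 175 -70 -1" --pt "0 0 0 83 225 -70 -1" --pt "0 0 0 100 275 -70 -1" --pt "0 0 0 114 312 -70 -1" --pt "0 0 0 114 312 -70 -1"

```text
t: 7.42
eef_pos: [548.6, 215.1, 143.4]
tcp_rot: [-0.0, 0.124, 0.992, 0.0]
force: [-1.5, -1.1, 0.2]
finger_gap: 0.5
gripper_force: 0.0
```

Run:
```python
from h import *
from m import blob,B
t=robot.camera("top");s=robot.camera("side");print(robot.observe()["eef_pos"])
lo,hi,b1,b2,z=B["blue"]
for c,b in((t,b1),(s,b2)):
    e=blob(c["img"],lo,hi,b);print(e,onz(c,*e[0],74))
f=lambda i:cv2.resize(i,(400,300),interpolation=cv2.INTER_CUBIC)
a=np.hstack([f(s["img"][120:210,240:360]),f(s["img"][165:255,300:420])])
cv2.imwrite("pics/d2.png",a[:,:,::-1])
```

```text
[549.08560426 212.68331641 143.43193586]
((342.2842102050781, 185.86366271972656), (13.175577163696289, 14.130171775817871), 175.85147094726562) [ 580.53344954 -117.42656455   74.        ]
((351.3269958496094, 220.6277313232422), (13.292722702026367, 15.15544605255127), 110.32910919189453) [ 579.90942288 -125.36786075   74.        ]
```

View pics/d2.png

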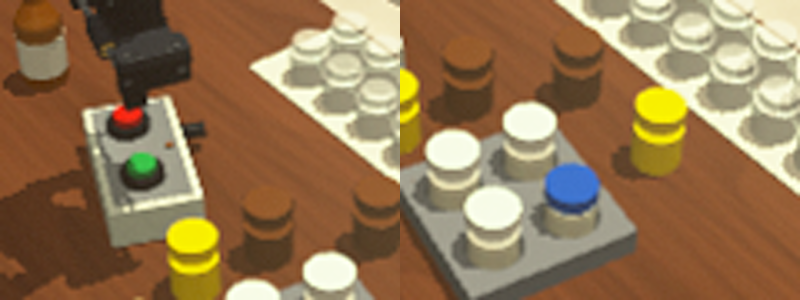

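The blue lid has dropped level onto its jar (572,190 in the right half). The fingertip (130,100 in the left half) is right above green once its height is allowed for (green at 142,165).

Call:
servo_tool --pt "0 0 0 0 0 15 -1" --pt "0 0 0 0 0 35 -1" --pt "0 0 0 0 0 52 -1" --pt "0 0 0 0 0 62 -1" --pt "0 0 0 0 0 67 -1" --pt "0 0 0 0 0 70 -1" --pt "0 0 0 0 0 72 -1" --pt "0 0 0 0 0 73 -1" --pt "0 0 0 0 0 73 -1"

```text
t: 8.65
eef_pos: [549.5, 212.9, 71.0]
tcp_rot: [0.0, 0.126, 0.992, 0.0]
force: [-0.6, 0.5, 1.6]
finger_gap: 0.8
gripper_force: 1.0
```

Call:
servo_tool --pt "0 0 0 0 0 1 -1" --pt "0 0 0 0 0 2 -1" --pt "0 0 0 0 0 3 -1" --pt "0 0 0 0 0 3 -1"

```text
t: 9.15
eef_pos: [549.5, 212.9, 67.7]
tcp_rot: [0.0, 0.126, 0.992, 0.0]
force: [-0.1, -0.1, 3.7]
finger_gap: 0.6
gripper_force: 2.0
```

Call:
servo_tool --pt "0 0 0 0 0 1 -1" --pt "0 0 0 0 0 2 -1" --pt "0 0 0 0 0 2 -1" --pt "0 0 0 0 0 2 -1"

```text
t: 9.65
eef_pos: [549.5, 212.9, 66.2]
tcp_rot: [0.0, 0.126, 0.992, 0.0]
force: [-1.2, -1.2, 10.7]
finger_gap: 0.5
gripper_force: 5.2
```

The force has risen to 10.7 N at z 66, so the button is fully down. Retreating now.

Call:
servo_tool --pt "0 0 0 0 0 -5 -1" --pt "0 0 0 0 0 -25 -1" --pt "0 0 0 0 0 -60 -1" --pt "0 0 0 0 0 -100 -1" --pt "0 0 0 0 0 -140 -1" --pt "0 0 0 20 20 -150 -1" --pt "0 0 0 60 60 -150 -1" --pt "0 0 0 100 100 -150 -1" --pt "0 0 0 130 130 -150 -1" --pt "0 0 0 130 130 -150 -1" --pt "0 0 0 130 130 -150 -1"

```text
t: 11.02
eef_pos: [455.7, 370.8, 215.3]
tcp_rot: [-0.0, 0.125, 0.992, -0.0]
force: [1.4, -0.7, -0.5]
finger_gap: -0.1
gripper_force: 0.0
```

Run:
```python
from h import *
s=robot.camera("side");t=robot.camera("top")
cv2.imwrite("pics/e.png",np.hstack([cv2.resize(s["img"][110:260,240:400],(400,375)),cv2.resize(t["img"][130:280,140:300],(400,375))])[:,:,::-1])
```

```text
(no output)
```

View pics/e.png

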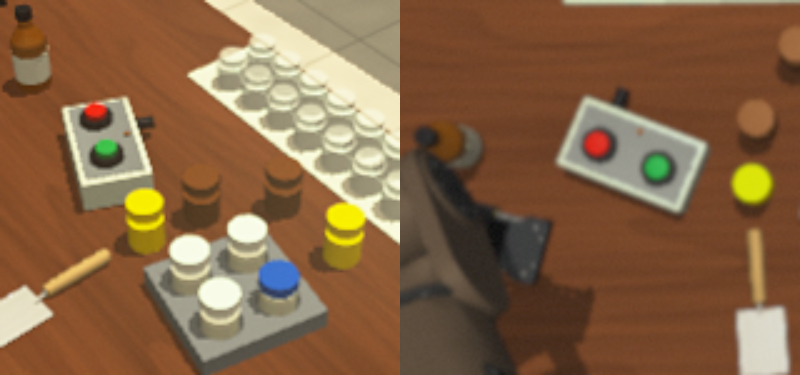

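The blue lid is home (278,283), the green button is up (106,150), everything else is where it was, and the hand is clear.

```bash
python3 -c "
from rig import robot
print(robot.job_done())"
```

```text
the job is handed in; nothing more can be done
None
```

The blue lid was pressed home (fingertips stopped at 74 mm), then the green button was pressed fully and sprang back, and the job was handed in with the hand clear; no verdict came back.

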